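# Set the scanner rest and present the tall medicine jar

## Robot

A 7-joint arm with a two-finger parallel gripper is mounted at the origin on the work surface. World frame = base frame: x ahead of the robot, y to its left, z up, the work surface at z = 0. Lengths are in m, angles in rad, forces in N, time in s.
With the tool pointing down it reaches from about 0.4 to 0.85 m from the base axis. Payload 10.4 kg.
Tool frame: the origin (TCP) lies between the finger pads; the fingertips stand 11 mm ahead of it and the grasp point (between the pads) lies 8 mm behind it; z points along the fingers, y is the direction in which the jaws open and shut (so a half turn about z gives the same grasp; the last joint's range is limited). The gripper opens to 87 mm and grips with 3 to 60 N. Pads are 19 mm wide; open, the fingers measure 117 mm over their backs; the gripper's body (75 mm by 190 mm) begins 51 mm behind the grasp point.
Start: joints at [1.166, 0.332, -0.065, 1.46, 0.022, 1.35, -0.088], TCP at [0.233, -0.58, 0.234] pointing down, gripper open.
Joint ranges: [-2.6, 2.6], [-0.5, 2.12], [-1.47, 1.34], [0.16, 2.42], [-1.27, 4.41], [0.06, 2.06], [-2.6, 2.6]. Speed limits (rad/s): [2.22, 2.22, 2.79, 2.79, 3.14, 3.14, 3.14].

## Interface

Orientations are given as a unit quaternion [x, y, z, w].
In Python, from bench import r, eyes gives the robot as it stands.
- The arm moves only by the shell command python3 -m inch 'ROWS' [FORCE]. ROWS is a JSON object of lists of equal length, an entry for each row: "translation": the shift along the world's x, y, z scaled (see below), a list of three; "rot": the turn, a rotation vector about the world's x, y, z scaled (see below), a list of three; "jaw": the finger opening in mm, from 0 to 87. In form: {"translation": [[tx, ty, tz], ...], "rot": [[ax, ay, az], ...], "jaw": [jaw, ...]}. A call has 1 to 20 rows; each row is the pose to reach, as a shift and turn from the pose measured when the call began; what a row does not reach only later rows make up. The controller multiplies each number of a shift by 100 mm and each number of a turn by 60 degrees. A row lasts 1/10 s, in which the tool goes at most 50 mm and 8.59 degrees, less where a joint would pass 70% of its speed; a pose out of reach is approached as far as the arm can. A call with a number of a shift or a turn outside -1 to 1 is refused whole. A call with a gripper value outside its range is refused whole. The fingers move at their own pace and stop on an object; FORCE is the grip in N (left out, the last holds). Time passes only in rows, so rows that repeat a pose let the fingers close. It gives the time, the measured TCP pose, the force and the opening at its end, in the units of the state.
- r.read_state(): the state, without advancing time (a new reading comes with each control period).
- eyes.camera(name): name is "scene" or "side" or "wrist"; returns the picture (420x560x3 uint8, blue, green, red); there is no depth.
- eyes.calibration(name): a dict with "fx", "fy", "cx", "cy" (pixels), "R" (3x3) and "t" (3): a world point X has camera coordinates R X + t; the wrist camera has in their place "hand_eye" (4x4, takes a point from camera to tool coordinates, whose origin is the TCP and whose axes are the flange's). Camera axes: x right, y down, z forward; pixel columns grow to the right and rows downward; lengths in m; the calibration is good to about 2 mm. A picture is of the moment at which its call begins: read the wrist's pose just before it. calibration takes no time and is no camera call.
- r.close_job(): hands the job in, once; it reports no verdict.
The state is a dict: "time": time; "joint_positions": joint angles; "joint_vel": joint speeds; "joint_torque": joint torques, N m; "ee_pos": TCP position; "eef_rot": TCP orientation; "ft_force": force on the tool from outside, world axes, zero at the start; "torque": the same for the moment, N m; "width": finger opening in m.
Only numpy, scipy, OpenCV 4.12 (cv2) and the standard library are available. Lean on these libraries where they do the work, as an engineer would, in place of code of your own. Each camera call takes 0.05 s, during which the arm holds its last target. There are 200 camera calls.

## Task

Lay the loose aluminium scanner-rest bar across the two forked posts at the front of the medicine carousel, centred and seated down in both forks, and let go of it. Then turn the carousel (its hub knob is there for that) until the tall jar faces front, squarely behind the middle of the bar, and finish while still holding the turntable with the fingers so that it stays still for scanning: do not let go at the end. Keep all the jars standing in their cups and leave the glove box, handheld scanner and steel bowl alone.

Things in the scene. Friction and masses are not known exactly. Their poses are not given: they have to be found in the camera images.
- stand: Fixed grey stand, yaw within 0.3 rad. Origin: on the carousel's vertical axis at counter height; its +x points to its FRONT (roughly away from the robot), z up. Base 12 mm high: 236 mm disc plus a board to x = 200, y = +-125 mm. A steel rib (22 x 6 x 10 mm) at x = 125 mm, y = 0 marks the front. Two forked aluminium posts at x = 170, y = -100 and +100 mm, 46 mm along x, 16 mm along y.
- rest_mid (a point): Point midway between the two forks at slot-floor height, 60 mm above the counter: where the centre of the laid bar's underside belongs. Axes as the stand's. Each fork is an open-topped slot running along y, 30 mm wide in x, with 8 mm thick cheeks rising to 78 mm above the counter. The laid bar runs along y.
- rest_bar: Loose plain aluminium bar, 260 x 22 x 22 mm, about 0.15 to 0.31 kg, lying on the counter to the robot's right. Origin: centre of its underside; its own x axis runs along its length, z up. The two ends are alike.
- bar_center (a point): Centre of the bar's 260 x 22 x 22 mm solid, 11 mm above its underside; 71 mm above the counter once the bar is seated in the forks.
- carousel: Turntable on the stand, turning freely both ways about the stand's origin axis (light bearing: stays if let go at rest, coasts if pushed). White disc of 212 mm diameter, 16 to 28 mm above the counter, with four cups (55 mm outer, 48 mm inner diameter, 28 mm high) 72 mm from the axis on its own +x, +y, -x, -y axes, one jar in each. Origin: on the axis at the disc's underside.
- knob (a point): Centre of the grey bar-shaped knob that turns the carousel, on the axis on a 24 mm thick hub column, 189 mm above the counter. Knob: 64 mm long along the carousel's own x, 18 mm thick along its y, from 166 to 208 mm above the counter.
- tall_jar: The tall jar: amber with white label and white cap, 44 mm diameter, 112 mm high (top 140 mm above the counter); the only tall one of the four. Loose in one of the carousel's cups, about 2 mm play all round. Origin: centre of its underside, 28 mm above the counter.
- short_jar_a: One of three alike short jars in the carousel's other cups: 44 mm diameter, 72 mm high, amber with white label and cap. Origin: centre of its underside.
- short_jar_b: One of three alike short jars in the carousel's other cups: 44 mm diameter, 72 mm high, amber with white label and cap. Origin: centre of its underside.
- short_jar_c: One of three alike short jars in the carousel's other cups: 44 mm diameter, 72 mm high, amber with white label and cap. Origin: centre of its underside.
- glove_box: Bystander: cardboard glove box, 220 x 120 x 75 mm, to the left. Origin: centre of its underside.
- scanner: Bystander: blue handheld scanner lying on the counter beyond the work, 45 x 150 x 20 mm. Origin: centre of its underside.
- steel_bowl: Bystander: small steel bowl, 90 mm diameter, 40 mm high, between the bar and the carousel. Origin: centre of its underside.

How it is judged:
On the way, in this order (a step that is already met when the one before it is completed fails the run):
1. the bar lies in both forks, let go (horizontal distance between bar_center and rest_mid below 0.03 m and height (world z) of bar_center between 0.066 and 0.075 m and angle between the x axis of rest_bar and the y axis of stand, either way round below 0.12 rad and contact force between the fingers and rest_bar below 0.1 N and contact force between rest_bar and stand above 1 N and linear speed of rest_bar below 0.02 m/s), for 0.3 s.
2. the tall jar faces front and the turntable is held still by the fingers (x of tall_jar in the frame of stand above 0.05 m and y of tall_jar in the frame of stand between -0.012 and 0.012 m and contact force between the fingers and carousel above 2 N and angular speed of carousel below 0.08 rad/s), for 0.3 s.
At the end, for the whole second after the job is handed in: Bar seated in both forks, let go, centred within 30 mm and along the posts within 0.12 rad; tall jar on the front side within 12 mm of the front line; fingers press on the turntable with over 2 N and it is still; all jars upright down in their cups (all of step 1 and all of step 2 and angle between each of tall_jar, short_jar_a, short_jar_b, short_jar_c's own z axis and vertical below 0.15 rad and height (world z) of each of tall_jar, short_jar_a, short_jar_b, short_jar_c below 0.034 m); the arm keeps its last pose, push and grip.
It fails at once if a jar is tipped or lifted out of its cup (angle between any of tall_jar, short_jar_a, short_jar_b, short_jar_c's own z axis and vertical above 0.5 rad or height (world z) of any of tall_jar, short_jar_a, short_jar_b, short_jar_c above 0.06 m).
It fails at once if a bystander (glove box, scanner, bowl) is moved more than 30 mm (distance of any of glove_box, scanner, steel_bowl from where it was at the start of the episode above 0.03 m).
It also fails if it takes over 64 s, if anything falls off the work surface, if the arm or the gripper's body presses on something with over 40 N, if the wrist force passes 120 N, or if a joint passes its speed limit or range.

## Working session

There is one attempt and no reset: what is moved stays moved. The work goes in short steps, Python scripts to look and compute and a shell command to move; the robot and the scene stay as the last step left them, time stands still between calls to the robot, and variables do not carry over. Pictures are saved under pics/ and viewed, about 8 in all and at most 12, crops included, and the job is handed in when it is done.

```bash
ls; mkdir -p pics; cat > h.py <<'E'
import numpy as np, cv2
from bench import r, eyes
from scipy.spatial.transform import Rotation as Rn
def cam(name):
    s=r.read_state(); im=eyes.camera(name); c=eyes.calibration(name)
    K=np.array([[c['fx'],0,c['cx']],[0,c['fy'],c['cy']],[0,0,1]])
    if name=='wrist':
        T=np.eye(4);T[:3,:3]=Rn.from_quat(s['eef_rot']).as_matrix();T[:3,3]=s['ee_pos']
        W=np.linalg.inv(T@np.array(c['hand_eye'])); R,t=W[:3,:3],W[:3,3]
    else: R,t=np.array(c['R']),np.array(c['t'])
    return im,K,R,t
def ray(p,z,K,R,t):
    p=np.atleast_2d(np.array(p,float)); d=(np.linalg.inv(K)@np.c_[p,np.ones(len(p))].T).T@R
    o=-R.T@t; return o+d*((z-o[2])/d[:,2])[:,None]
def proj(X,K,R,t):
    X=np.atleast_2d(np.array(X,float)); q=(K@(R@X.T+t[:,None])).T; return q[:,:2]/q[:,2:]
def save(n,*a):
    im,K,R,t=a; np.savez('pics/'+n,im=im,K=K,R=R,t=t); cv2.imwrite(f'pics/{n}.png',im)
def load(n):
    d=np.load(f'pics/{n}.npz'); return d['im'],d['K'],d['R'],d['t']
E
python3 - <<'E'
from h import *
print(r.read_state())
for n in('scene','side','wrist'): 
    a=cam(n); save(n+'0',*a); print(n,-a[2].T@a[3])
a=[load(n+'0')[0] for n in('scene','side')]
cv2.imwrite('pics/w0.png',load('wrist0')[0])
E
```

```text
pics
{'time': 0.0, 'joint_positions': array([ 1.16642574,  0.33287275, -0.06469783,  1.46094113,  0.021579  ,
        1.34990613, -0.08850658]), 'joint_vel': array([-0.00071245, -0.00039228, -0.00102157,  0.00160354, -0.00115348,
       -0.00036451, -0.00204079]), 'joint_torque': array([ 2.34630534e-04, -6.23254251e+01,  2.45241757e-02, -3.89899850e+01,
       -6.15145639e-02,  3.97685997e-02,  1.02065449e-04]), 'ee_pos': array([ 0.23271287, -0.5796556 ,  0.23275346]), 'eef_rot': array([ 9.81835668e-01,  1.89731934e-01, -1.58999121e-04, -6.98562014e-04]), 'ft_force': array([-0.34991583, -0.69406617, -0.11795581]), 'torque': array([ 0.03188407, -0.01181922, -0.0213261 ]), 'width': 0.08694578657711871}
scene [1.31466144 0.0693278  0.8042818 ]
side [ 0.38794377 -0.68367887  0.80444342]
wrist [ 0.30856026 -0.55097046  0.38486673]
```

View pics/scene0.png

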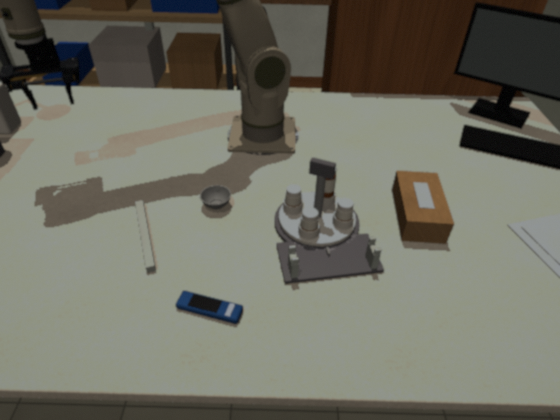

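View pics/side0.png

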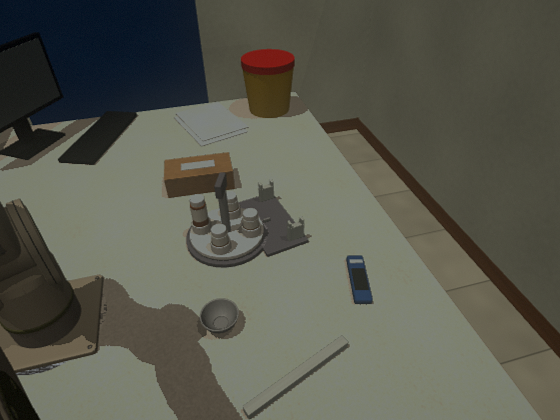

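Scene shows the stand at about (318,220), with posts at (293,260) and (375,252), the bar from (140,202) to (150,268) and the tall jar at (328,190), on the robot side. Zooming in on the stand in both views.

```bash
python3 - <<'E'
from h import *
a=load('scene0')[0][155:285,265:395]; b=load('side0')[0][165:275,180:315]
f=lambda i:cv2.resize(cv2.convertScaleAbs(i,alpha=1.6),(400,400*i.shape[0]//i.shape[1]),interpolation=cv2.INTER_CUBIC)
A,B=f(a),f(b); h=max(len(A),len(B)); o=np.zeros((h,800,3),np.uint8); o[:len(A),:400]=A;o[:len(B),400:]=B
cv2.imwrite('pics/z0.png',o)
# bar: local-contrast mask
for n,box in(('scene0',(125,195,165,275)),('side0',(235,330,360,420))):
    im,K,R,t=load(n); x0,y0,x1,y1=box; c=im[y0:y1,x0:x1].astype(int)
    print(n, c[5,5], c[(y1-y0)//2,::4].tolist())
E
```

```text
scene0 [78 90 98] [[134, 150, 145], [134, 150, 145], [135, 151, 146], [135, 150, 145], [129, 141, 140], [135, 148, 145], [105, 117, 120], [132, 149, 146], [134, 150, 146], [134, 151, 147]]
side0 [110 129 126] [[115, 130, 124], [115, 129, 125], [111, 128, 124], [115, 131, 125], [116, 131, 127], [115, 130, 125], [115, 130, 125], [114, 130, 125], [108, 127, 125], [114, 130, 126], [113, 129, 124], [110, 129, 126], [113, 130, 126], [110, 124, 125], [111, 125, 125], [110, 125, 124], [110, 123, 122], [66, 76, 74], [54, 62, 62], [108, 126, 122], [114, 128, 125], [115, 131, 127], [114, 128, 124], [113, 130, 126], [114, 129, 124], [114, 130, 126], [116, 131, 126], [115, 129, 125], [111, 129, 124], [117, 130, 125], [113, 129, 125], [112, 130, 126]]
```

View pics/z0.png

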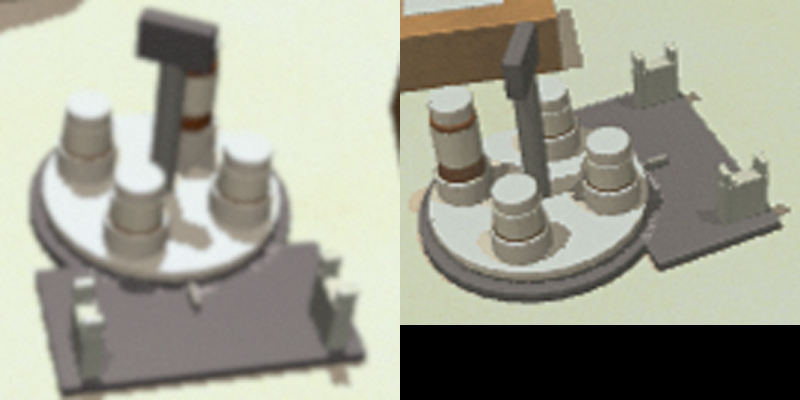

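View pics/wrist0.png

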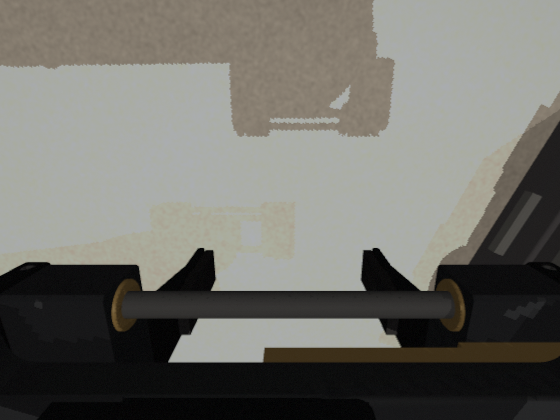

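```bash
python3 - <<'E'
from h import *
S=load('scene0')[1:];D=load('side0')[1:]
s=lambda p:np.array(p)*.325+[265,155]; d=lambda p:(np.array(p)-[400,0])*.3375+[180,165]
print('board sc FL FR BL BR',ray(s([[62,388],[362,352],[40,270],[320,243]]),.012,*S).round(3).tolist())
print('board sd',ray(d([[783,218],[690,95],[658,265]]),.012,*D).round(3).tolist())
print('rib sc/sd',ray(s([[194,290]]),.022,*S).round(3),ray(d([[658,160]]),.022,*D).round(3))
print('cheeks sc (L back,L front,R back,R front)',ray(s([[85,280],[91,312],[330,265],[345,292]]),.078,*S).round(3).tolist())
print('knob sc corners',ray(s([[145,10],[217,25],[212,45],[137,33]]),.208,*S).round(3).tolist())
print('knob sd',ray(d([[530,25],[512,65]]),.208,*D).round(3).tolist())
print('tall cap sd',ray(d([[452,93]]),.14,*D).round(3))
print('caps sc',ray(s([[89,102],[140,180],[247,150]]),.1,*S).round(3).tolist())
print('caps sd',ray(d([[610,140],[515,188],[552,85]]),.1,*D).round(3).tolist())
print('bar sc',ray([[140,202],[150,267]],.011,*S).round(3).tolist(),'sd',ray([[248,409],[347,341]],.015,*D).round(3).tolist())
print('bowl',ray([[216,196]],.04,*S).round(3),ray([[219,311]],.04,*D).round(3))
print('scanner',ray([[209,306]],.02,*S).round(3))
E
```

```text
board sc FL FR BL BR [[0.678, 0.088, 0.012], [0.634, 0.327, 0.012], [0.552, 0.068, 0.012], [0.511, 0.311, 0.012]]
board sd [[0.677, 0.085, 0.012], [0.642, 0.294, 0.012], [0.547, 0.058, 0.012]]
rib sc/sd [[0.58  0.196 0.022]] [[0.58  0.189 0.022]]
cheeks sc (L back,L front,R back,R front) [[0.625, 0.103, 0.078], [0.658, 0.108, 0.078], [0.602, 0.295, 0.078], [0.631, 0.303, 0.078]]
knob sc corners [[0.449, 0.148, 0.208], [0.467, 0.204, 0.208], [0.494, 0.198, 0.208], [0.48, 0.14, 0.208]]
knob sd [[0.47, 0.189, 0.208], [0.445, 0.135, 0.208]]
tall cap sd [[0.393 0.201 0.14 ]]
caps sc [[0.433, 0.107, 0.1], [0.533, 0.148, 0.1], [0.492, 0.239, 0.1]]
caps sd [[0.525, 0.142, 0.1], [0.431, 0.101, 0.1], [0.489, 0.239, 0.1]]
bar sc [[0.403, -0.331, 0.011], [0.645, -0.243, 0.011]] sd [[0.412, -0.33, 0.015], [0.652, -0.247, 0.015]]
bowl [[ 0.403 -0.11   0.04 ]] [[ 0.393 -0.11   0.04 ]]
scanner [[ 0.761 -0.082  0.02 ]]
```

Two views agree: carousel axis ≈ (0.461, 0.172), stand yaw ≈ 10.4°, rest_mid ≈ (0.629, 0.202), bar centre ≈ (0.528, −0.288) at about 19.5°, tall jar at 157.6° (it needs about −147°). I'll move above the bar.

```bash
python3 -m inch '{"translation":[[0.25,0.25,0],[0.5,0.5,0],[0.75,0.75,0],[1,1,0],[1,1,0]],"rot":[[0,0,0],[0,0,0],[0,0,-0.02],[0,0,-0.04],[0,0,-0.04]],"jaw":[60,60,60,60,60]}' 20
python3 -m inch '{"translation":[[0.25,0.25,0],[0.5,0.5,0],[0.75,0.75,0],[1,0.92,0],[1,0.92,0]],"rot":[[0,0,0],[0,0,0],[0,0,0],[0,0,0],[0,0,0]],"jaw":[60,60,60,60,60]}'
python3 -m inch '{"translation":[[0.25,0.25,0],[0.5,0.5,0],[0.7,0.75,0],[0.7,0.98,0],[0.7,0.98,0],[0.7,0.98,0]],"rot":[[0,0,0],[0,0,0],[0,0,0],[0,0,0],[0,0,0],[0,0,0]],"jaw":[60,60,60,60,60,60]}'
python3 - <<'E'
from h import *
a=cam('wrist');save('wrist1',*a);s=r.read_state();print(s['ee_pos'],(Rn.from_quat(s['eef_rot']).as_matrix()).round(3),s['joint_positions'])
E
```

```text
time: 0.65
ee_pos: [0.3374, -0.4755, 0.2329]
eef_rot: [0.985, 0.173, 0.001, -0.001]
ft_force: [-0.7, 0.2, 1.1]
width: 0.0614
time: 1.15
ee_pos: [0.4409, -0.3799, 0.2327]
eef_rot: [0.984, 0.176, 0.002, -0.002]
ft_force: [0.4, -0.3, 0.4]
width: 0.0601
time: 1.75
ee_pos: [0.5103, -0.2829, 0.2326]
eef_rot: [0.984, 0.176, 0.001, -0.002]
ft_force: [-0.1, -0.0, 0.1]
width: 0.06
[ 0.51006359 -0.28356854  0.2326285 ] [[ 0.939  0.345  0.002]
 [ 0.345 -0.939  0.004]
 [ 0.003 -0.003 -1.   ]] [ 0.68410303  0.25876834 -0.30192238  1.56415241  0.07402015  1.32998952
 -0.84503831]
```

View pics/wrist1.png

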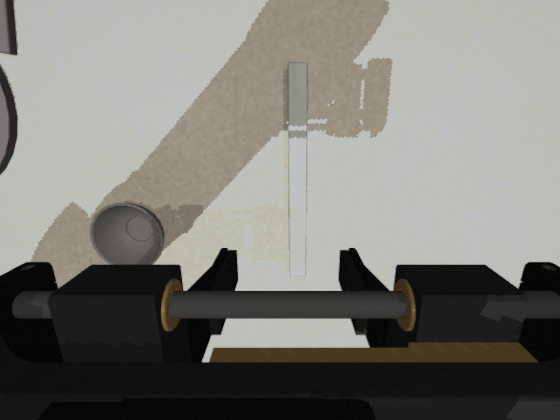

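The bar spans (298,62) to (298,276) in the wrist view, parallel to the tool's x axis; the bowl is at (127,237). I'll cast these.

```bash
python3 - <<'E'
from h import *
a=load('wrist1');p=ray([[288.5,62],[307,62],[289,276],[305.5,276]],.022,*a[1:]);print(p.round(4).tolist())
f=(p[0]+p[1])/2;n=(p[2]+p[3])/2;d=f-n;print(np.linalg.norm(d),np.degrees(np.arctan2(d[1],d[0])),(f+n)/2)
E
```

```text
[[0.6447, -0.2347, 0.022], [0.6517, -0.2536, 0.022], [0.4018, -0.3254, 0.022], [0.4094, -0.346, 0.022]]
0.25930212309943207 20.668781101372204 [ 0.52690457 -0.2899403   0.022     ]
```

```bash
python3 -m inch '{"translation":[[0.08,-0.03,-0.2],[0.17,-0.065,-0.4],[0.17,-0.065,-0.6],[0.17,-0.065,-0.8],[0.17,-0.065,-1],[0.17,-0.065,-1]],"rot":[[0,0,0],[0,0,0],[0,0,0],[0,0,0],[0,0,0],[0,0,0]],"jaw":[60,60,60,60,60,60]}' 30
python3 -m inch '{"translation":[[0,0,-0.2],[0,0,-0.4],[0,0,-0.6],[0,0,-0.8],[0,0,-0.9],[0,0,-0.97],[0,0,-0.97]],"rot":[[0,0,0],[0,0,0],[0,0,0],[0,0,0],[0,0,0],[0,0,0],[0,0,0]],"jaw":[50,50,50,50,50,50,50]}'
python3 - <<'E'
from h import *
print(r.read_state()['ee_pos'])
E
```

```text
time: 2.4
ee_pos: [0.5247, -0.2912, 0.1297]
eef_rot: [0.985, 0.174, -0.001, -0.003]
ft_force: [0.4, -0.1, -0.2]
width: 0.06
time: 3.1
ee_pos: [0.5245, -0.2916, 0.0327]
eef_rot: [0.985, 0.174, -0.001, -0.003]
ft_force: [0.5, -0.1, -0.2]
width: 0.0503
[ 0.52451486 -0.29160118  0.03265548]
```

```bash
python3 -m inch '{"translation":[[0.02,0.01,-0.08],[0.02,0.01,-0.165],[0.02,0.01,-0.165],[0.02,0.01,-0.165],[0.02,0.01,-0.165],[0.02,0.01,-0.165],[0.02,0.01,-0.165],[0.02,0.01,-0.165],[0.02,0.01,-0.165]],"rot":[[0,0,0],[0,0,0],[0,0,0],[0,0,0],[0,0,0],[0,0,0],[0,0,0],[0,0,0],[0,0,0]],"jaw":[50,50,50,0,0,0,0,0,0]}' 35
python3 -m inch '{"translation":[[0,0,0.1],[0,0,0.3],[0,0,0.5],[0,0,0.75],[0,0,1],[0,0,1],[0,0,1]],"rot":[[0,0,0],[0,0,0],[0,0,0],[0,0,0],[0,0,0],[0,0,0],[0,0,0]],"jaw":[0,0,0,0,0,0,0]}'
python3 -m inch '{"translation":[[0.05,0.1,0.1],[0.1,0.2,0.2],[0.2,0.4,0.3],[0.3,0.6,0.4],[0.4,0.8,0.5],[0.5,1,0.5],[0.5,1,0.5]],"rot":[[0,0,0.1],[0,0,0.2],[0,0,0.3],[0,0,0.4],[0,0,0.5],[0,0,0.6],[0,0,0.6]],"jaw":[0,0,0,0,0,0,0]}'
```

```text
time: 4.0
ee_pos: [0.5266, -0.2904, 0.0164]
eef_rot: [0.985, 0.174, -0.001, -0.003]
ft_force: [-0.7, 1.1, 2.3]
width: 0.0215
time: 4.7
ee_pos: [0.5266, -0.2905, 0.1166]
eef_rot: [0.985, 0.174, -0.001, -0.003]
ft_force: [-0.2, 0.1, -3.0]
width: 0.0213
time: 5.4
ee_pos: [0.5774, -0.1863, 0.1653]
eef_rot: [0.881, 0.473, -0.001, -0.004]
ft_force: [-0.1, 0.4, -3.1]
width: 0.0214
```

```bash
python3 -m inch '{"translation":[[0.1,0.1,0],[0.2,0.2,0],[0.3,0.4,0],[0.4,0.6,0],[0.5,0.8,0],[0.5,1,0],[0.5,1,0],[0.5,1,0]],"rot":[[0,0,0.1],[0,0,0.2],[0,0,0.3],[0,0,0.4],[0,0,0.5],[0,0,0.6],[0,0,0.73],[0,0,0.73]],"jaw":[0,0,0,0,0,0,0,0]}'
python3 -m inch '{"translation":[[0,0.2,0],[0,0.4,0],[0,0.6,0],[0,0.8,0],[0,1,0],[0,1,0]],"rot":[[0,0,0],[0,0,0],[0,0,0],[0,0,0],[0,0,0],[0,0,0]],"jaw":[0,0,0,0,0,0]}'
python3 -m inch '{"translation":[[0,0.2,0],[0,0.4,0],[0,0.6,0],[0,0.8,0],[0,0.9,0],[0,0.9,0],[0,0.9,0]],"rot":[[0,0,0],[0,0,0],[0,0,0],[0,0,0],[0,0,0],[0,0,0],[0,0,0]],"jaw":[0,0,0,0,0,0,0]}'
python3 - <<'E'
from h import *
s=r.read_state();print(s['ee_pos'],(Rn.from_quat(s['eef_rot']).as_matrix()).round(3),s['joint_positions'])
a=cam('wrist');save('wrist2',*a)
a=cam('scene');save('scene2',*a)
A=cv2.resize(a[0][140:290,240:410],(400,353));B=cv2.resize(load('wrist2')[0],(400,300));o=np.zeros((353,800,3),np.uint8);o[:,:400]=A;o[:300,400:]=B;cv2.imwrite('pics/c2.png',o)
E
```

```text
time: 6.2
ee_pos: [0.6266, -0.0861, 0.1636]
eef_rot: [0.64, 0.768, -0.003, -0.004]
ft_force: [0.1, -0.8, -2.6]
width: 0.0216
time: 6.8
ee_pos: [0.6259, 0.0165, 0.1628]
eef_rot: [0.641, 0.768, -0.003, -0.005]
ft_force: [0.6, 0.3, -2.6]
width: 0.0218
time: 7.5
ee_pos: [0.6261, 0.1048, 0.1625]
eef_rot: [0.642, 0.767, -0.004, -0.005]
ft_force: [-0.3, 0.1, -2.7]
width: 0.0218
[0.62611214 0.10478941 0.16245765] [[-0.177  0.984 -0.012]
 [ 0.984  0.177  0.001]
 [ 0.003 -0.012 -1.   ]] [ 0.2485649   0.48824389 -0.65431616  1.48441036  0.29729714  1.28257104
 -0.25940821]
```

View pics/c2.png

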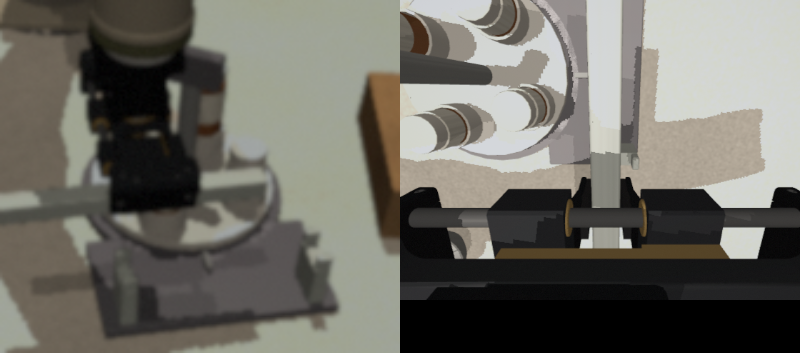

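```bash
python3 - <<'E'
from h import *
a=load('wrist2');w=lambda p:(np.array(p)-[400,0])*1.4
p=ray(w([[641.5,5],[638,150]]),.012,*a[1:]);print('front edge',p.round(4).tolist());d=p[0]-p[1];print(np.degrees(np.arctan2(d[1],d[0])))
print('rib',ray(w([[580,75]]),.022,*a[1:]).round(4))
im=a[0]
cv2.imwrite('pics/w2c.png',cv2.resize(cv2.convertScaleAbs(im[0:250,150:400],alpha=1.1),(600,600),interpolation=cv2.INTER_CUBIC))
print('pred slots/rest mid px',proj([[.629+.1*-.18,.202+.098,.06],[.629+.018,.202-.098,.06],[.629,.202,.06]],*a[1:]))
E
```

```text
front edge [[0.636, 0.2838, 0.012], [0.6721, 0.1049, 0.012]]
101.3907213141845
rib [[0.5755 0.1914 0.022 ]]
pred slots/rest mid px [[318.17045478 -52.05906456]
 [312.34004231 221.09570602]
 [314.90050758 101.1379317 ]]
```

View pics/w2c.png

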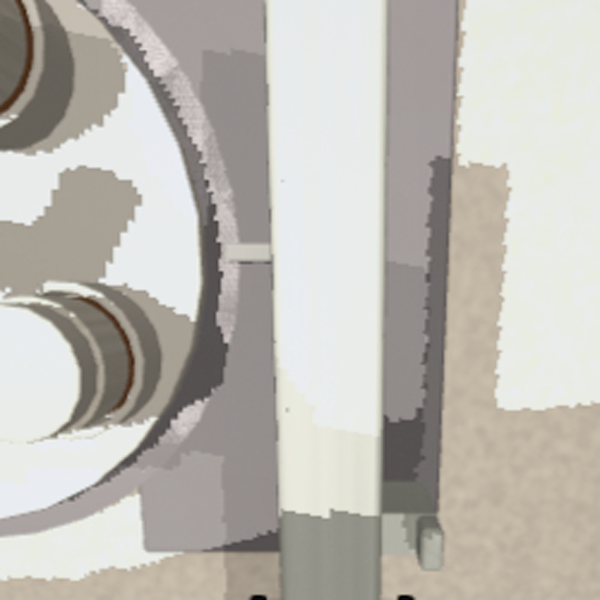

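The rib is at crop (248,252), the front board edge runs from (457,0) to (437,510), and the right post's front cheek top is at (431,520).

```bash
python3 - <<'E'
from h import *
a=load('wrist2');w=lambda p:np.array(p)/2.4+[150,0]
p=ray(w([[457,5],[437,500],[450,160]]),.012,*a[1:]);print('front edge',p.round(4).tolist());d=p[0]-p[1];print(np.degrees(np.arctan2(d[1],d[0])))
print('rib',ray(w([[228,252],[270,252]]),.022,*a[1:]).round(4).tolist())
print('cheek top',ray(w([[419,517],[443,517],[430,510]]),.078,*a[1:]).round(4).tolist())
print('back corner board',ray(w([[143,550]]),.012,*a[1:]).round(4).tolist())
b=ray(w([[268,5],[388,5],[280,515],[382,515]]),.1685,*a[1:]);print('bar edges',b.round(4).tolist())
c=(b[0]+b[1]-b[2]-b[3]);print(np.degrees(np.arctan2(c[1],c[0])))
y=np.radians(10.6);x=np.array([np.cos(y),np.sin(y)]);n=np.array([-x[1],x[0]])
O=np.array([.461,.172])
print('pred edge0',O+.2*x,'backR corner? ',O-.125*n, 'rib ends',O+.114*x,O+.136*x,'R front cheek',O+.185*x-.1*n+.0*x,O+.193*x-.1*n,'mid',O+.17*x)
E
```

```text
front edge [[0.6372, 0.2877, 0.012], [0.6706, 0.1064, 0.012], [0.6461, 0.2379, 0.012]]
100.43191008700262
rib [[0.5692, 0.1903, 0.022], [0.5849, 0.1931, 0.022]]
cheek top [[0.6535, 0.1162, 0.078], [0.6615, 0.1177, 0.078], [0.6567, 0.1193, 0.078]]
back corner board [[0.5475, 0.0603, 0.012]]
bar edges [[0.5929, 0.228, 0.1685], [0.6134, 0.2316, 0.1685], [0.6095, 0.137, 0.1685], [0.6307, 0.1409, 0.1685]]
100.54291089151656
pred edge0 [0.65758707 0.20879027] backR corner?  [0.48399392 0.04913308] rib ends [0.57305463 0.19297045] [0.59467921 0.19701738] R front cheek [0.66123817 0.10773746] [0.66910166 0.10920908] mid [0.62809901 0.20327173]
```

```bash
python3 -m inch '{"translation":[[0,0.2,0],[0,0.4,0],[0,0.6,0],[-0.02,0.8,0],[-0.02,0.96,-0.1],[-0.02,0.96,-0.2],[-0.02,0.96,-0.35],[-0.02,0.96,-0.5],[-0.02,0.96,-0.5],[-0.02,0.96,-0.5]],"rot":[[0,0,0],[0,0,0],[0,0,0],[0,0,0],[0,0,0],[0,0,0],[0,0,0],[0,0,0],[0,0,0],[0,0,0]],"jaw":[0,0,0,0,0,0,0,0,0,0]}'
python3 - <<'E'
from h import *
s=r.read_state();print(s['ee_pos'],(Rn.from_quat(s['eef_rot']).as_matrix()).round(3))
a=cam('wrist');save('wrist3',*a);b=cam('scene');save('scene3',*b);c=cam('side');save('side3',*c)
A=cv2.resize(a[0][0:300,200:430],(345,450),interpolation=cv2.INTER_CUBIC);B=cv2.resize(b[0][200:285,265:395],(450,294),interpolation=cv2.INTER_CUBIC)
C=cv2.resize(c[0][170:260,230:320],(300,300),interpolation=cv2.INTER_CUBIC)
o=np.zeros((600,800,3),np.uint8);o[:450,:345]=A;o[:294,350:]=B;o[300:,350:650]=C;cv2.imwrite('pics/c3.png',o)
E
```

```text
time: 8.6
ee_pos: [0.6242, 0.1996, 0.112]
eef_rot: [0.642, 0.767, -0.004, -0.005]
ft_force: [0.3, 0.5, -2.8]
width: 0.0216
[0.62418744 0.19960412 0.11199402] [[-0.175  0.984 -0.013]
 [ 0.984  0.175  0.   ]
 [ 0.003 -0.013 -1.   ]]
```

View pics/c3.png

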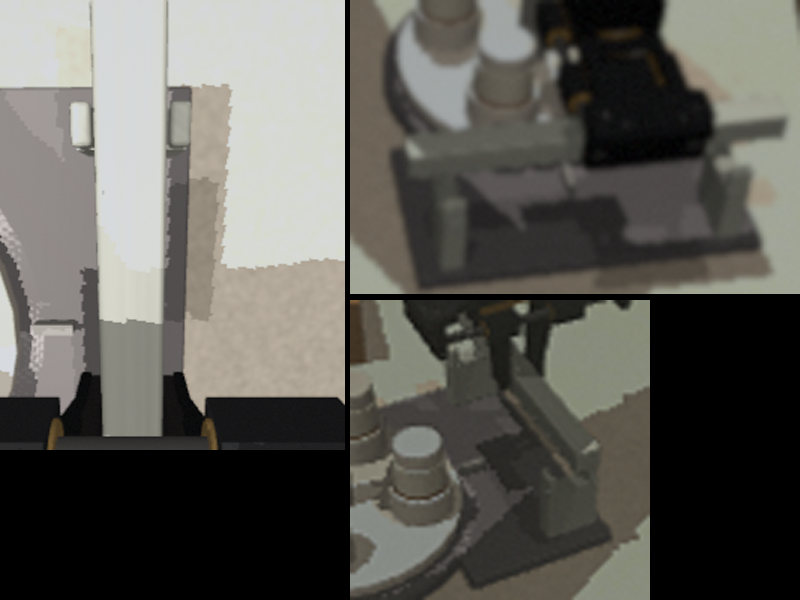

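Left fork cheeks are at panel x 72 to 190 (y 100 to 147); the bar edges at y=123 are 95 and 167.

```bash
python3 - <<'E'
from h import *
a=load('wrist3');w=lambda p:np.array(p)/1.5+[200,0]
c=ray(w([[72,123],[190,123],[72,101],[190,147],[89,123],[171,123]]),.078,*a[1:]);print('cheeks',c.round(4).tolist(),'mid',(c[0]+c[1])[:2]/2,np.linalg.norm(c[0]-c[1]))
b=ray(w([[95,123],[167,123]]),.118,*a[1:]);print('bar',b.round(4).tolist(),(b[0]+b[1])[:2]/2,np.linalg.norm(b[0]-b[1]))
b2=ray(w([[90,5],[168,5],[103,315],[162.5,315]]),.118,*a[1:]);d=(b2[0]+b2[1]-b2[2]-b2[3]);print('bar ang',np.degrees(np.arctan2(d[1],d[0])))
e=ray(w([[190,90],[183,370]]),.012,*a[1:]);print('edge',e.round(4).tolist(),np.degrees(np.arctan2(*(e[0]-e[1])[1::-1])))
E
```

```text
cheeks [[0.5836, 0.2951, 0.078], [0.6276, 0.3029, 0.078], [0.5826, 0.3026, 0.078], [0.6294, 0.2946, 0.078], [0.59, 0.2962, 0.078], [0.6206, 0.3017, 0.078]] mid [0.60563769 0.29900821] 0.04466400692249856
bar [[0.5965, 0.2927, 0.118], [0.6176, 0.2964, 0.118]] [0.60707122 0.2945368 ] 0.0213995413970974
bar ang 100.84527361582232
edge [[0.6298, 0.3266, 0.012], [0.658, 0.1773, 0.012]] 100.70420838861143
```

The bar lines up with the fork to within 1 mm. Lowering.

```bash
python3 -m inch '{"translation":[[0,0.01,-0.08],[0,0.01,-0.16],[0,0.01,-0.24],[0,0.01,-0.3],[0,0.01,-0.33],[0,0.01,-0.34],[0,0.01,-0.34]],"rot":[[0,0,0],[0,0,0],[0,0,0],[0,0,0],[0,0,0],[0,0,0],[0,0,0]],"jaw":[0,0,0,0,0,0,0]}'
```

```text
time: 9.45
ee_pos: [0.6247, 0.2016, 0.0794]
eef_rot: [0.642, 0.767, -0.003, -0.005]
ft_force: [-0.2, 0.3, -2.2]
width: 0.0218
```

```bash
python3 -m inch '{"translation":[[0,0,-0.01],[0,0,-0.02],[0,0,-0.03],[0,0,-0.035],[0,0,-0.035]],"rot":[[0,0,0],[0,0,0],[0,0,0],[0,0,0],[0,0,0]],"jaw":[0,0,0,0,0]}'
```

```text
time: 9.95
ee_pos: [0.6248, 0.2016, 0.0764]
eef_rot: [0.642, 0.767, -0.003, -0.004]
ft_force: [-2.4, -0.7, 3.5]
width: 0.0216
```

Contact (force went from −2.8 to +3.5 N). Release and lift.

```bash
python3 -m inch '{"translation":[[0,0,0],[0,0,0],[0,0,0],[0,0,0],[0,0,0.1],[0,0,0.3],[0,0,0.6],[0,0,1],[0,0,1]],"rot":[[0,0,0],[0,0,0],[0,0,0],[0,0,0],[0,0,0],[0,0,0],[0,0,0],[0,0,0],[0,0,0]],"jaw":[40,40,40,40,40,40,40,40,40]}'
python3 -m inch '{"translation":[[0,0,0.3],[0,0,0.6],[0,0,0.9],[0,0,1],[0,0,1]],"rot":[[0,0,0],[0,0,0],[0,0,0],[0,0,0],[0,0,0]],"jaw":[60,60,60,60,60]}'
python3 - <<'E'
from h import *
s=r.read_state();print(s['ee_pos'],s['ft_force'],s['joint_positions'])
a=cam('wrist');save('wrist4',*a);b=cam('scene');save('scene4',*b);c=cam('side');save('side4',*c)
A=cv2.resize(a[0],(400,300));B=cv2.resize(b[0][155:285,265:395],(400,400),interpolation=cv2.INTER_CUBIC)
C=cv2.resize(c[0][160:270,180:320],(380,299),interpolation=cv2.INTER_CUBIC)
o=np.zeros((600,800,3),np.uint8);o[:300,:400]=A;o[:400,400:]=B;o[301:,:380]=C;cv2.imwrite('pics/c4.png',o)
E
```

```text
time: 10.85
ee_pos: [0.6271, 0.2032, 0.1833]
eef_rot: [0.642, 0.767, 0.001, -0.002]
ft_force: [0.5, 0.4, 0.2]
width: 0.0402
time: 11.35
ee_pos: [0.6276, 0.2036, 0.2849]
eef_rot: [0.642, 0.767, 0.002, -0.001]
ft_force: [-1.0, -0.1, -0.8]
width: 0.0595
[0.62755013 0.20362031 0.28490657] [-0.97715077 -0.12361812 -0.76569011] [ 0.08567505  0.47162212 -0.68744299  1.24921006  0.28875777  1.51581632
 -0.3840213 ]
```

View pics/c4.png

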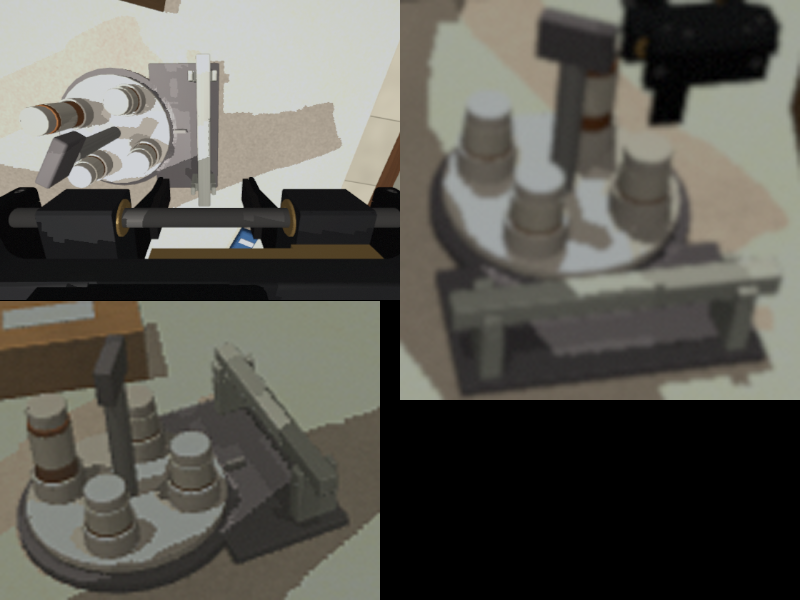

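The bar sits in both forks, seen in all three views. Next the knob: wrist-view top corners are at about (38,180), (52,188), (85,140), (68,133) in the half-size panel.

```bash
python3 -m inch '{"translation":[[-0.2,0,0],[-0.4,0,0],[-0.6,-0.05,0],[-0.8,-0.1,0],[-0.85,-0.15,0],[-0.85,-0.16,0],[-0.85,-0.16,0],[-0.85,-0.16,0]],"rot":[[0,0,0.1],[0,0,0.22],[0,0,0.34],[0,0,0.46],[0,0,0.58],[0,0,0.7],[0,0,0.82],[0,0,0.82]],"jaw":[60,70,70,70,70,70,70,70]}'
python3 - <<'E'
from h import *
s=r.read_state();print(s['joint_positions'])
a=cam('wrist');save('wrist5',*a);b=cam('side');save('side5',*b)
A=cv2.resize(a[0],(480,360));B=cv2.resize(b[0][150:270,180:320],(320,274),interpolation=cv2.INTER_CUBIC)
o=np.zeros((360,800,3),np.uint8);o[:,:480]=A;o[:274,480:]=B;cv2.imwrite('pics/c5.png',o)
E
```

```text
time: 12.3
ee_pos: [0.5413, 0.1863, 0.2802]
eef_rot: [0.263, 0.965, -0.002, -0.003]
ft_force: [1.0, 0.9, 0.6]
width: 0.0702
[ 0.29163993  0.30981868 -0.86716559  1.49046673  0.23345592  1.45702131
  0.45758391]
```

View pics/c5.png

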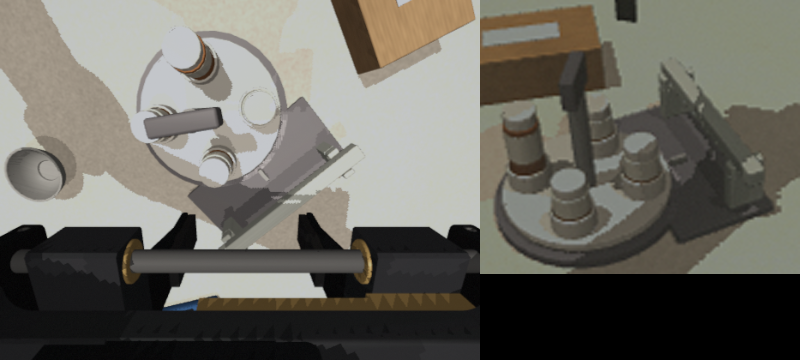

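```bash
python3 - <<'E'
from h import *
a=load('wrist5');w=lambda p:np.array(p)*1.1667
p=ray(w([[145,123],[219,107],[221,124],[148,139]]),.208,*a[1:]);print('knob',p.round(4).tolist(),p.mean(0),[np.linalg.norm(p[i]-p[i-1]).round(4) for i in range(4)])
d=p[1]+p[2]-p[0]-p[3];print('ang',np.degrees(np.arctan2(d[1],d[0])))
print('tall cap',ray(w([[184,41]]),.14,*a[1:]).round(4))
# knob by mask
g=a[0][110:180,150:275];cv2.imwrite('pics/k5.png',g)
hsv=cv2.cvtColor(g,cv2.COLOR_BGR2GRAY);m=((hsv<115)&(hsv>40)).astype(np.uint8)
n,l,st,ce=cv2.connectedComponentsWithStats(m);print(st.tolist()[:8],hsv[25:45:4,60].tolist())
i=l[32,60]; 
pts=np.argwhere(l==i)[:,::-1].astype(np.float32)+[150,110];rr=cv2.minAreaRect(pts.astype(np.float32));print(rr)
bp=ray(cv2.boxPoints(rr),.208,*a[1:]);print(bp.round(4).tolist(),bp.mean(0))
E
```

```text
knob [[0.4407, 0.1441, 0.208], [0.4615, 0.205, 0.208], [0.474, 0.1991, 0.208], [0.4528, 0.1381, 0.208]] [0.45724921 0.17158125 0.208     ] [np.float64(0.0135), np.float64(0.0644), np.float64(0.0139), np.float64(0.0645)]
ang 70.95399590803545
tall cap [[0.3859 0.2022 0.14  ]]
[[0, 0, 125, 70, 7518], [42, 13, 1, 1, 1], [27, 15, 8, 2, 9], [18, 14, 92, 41, 977], [106, 20, 1, 1, 1], [108, 21, 1, 3, 3], [109, 26, 1, 3, 3], [110, 31, 1, 2, 2]] [129, 125, 120, 117, 114]
((212.0, 144.5), (69.0, 124.0), 90.0)
[[0.4153, 0.1463, 0.208], [0.4596, 0.2216, 0.208], [0.5015, 0.1962, 0.208], [0.4542, 0.1159, 0.208]] [0.45766574 0.16998798 0.208     ]
```

```bash
python3 -m inch '{"translation":[[-0.1,0,0],[-0.2,0,0],[-0.3,-0.05,0],[-0.45,-0.1,0],[-0.6,-0.15,0],[-0.75,-0.15,0],[-0.84,-0.15,0],[-0.84,-0.15,0]],"rot":[[0,0,0.1],[0,0,0.22],[0,0,0.34],[0,0,0.46],[0,0,0.58],[0,0,0.7],[0,0,0.82],[0,0,0.82]],"jaw":[70,70,70,70,70,70,70,70]}'
python3 -m inch '{"translation":[[0,0,0],[0,0,0],[0,0,0],[0,0,0],[0,0,0],[0,0,0],[0,0,0],[0,0,0],[0,0,0]],"rot":[[0,0,0.1],[0,0,0.22],[0,0,0.34],[0,0,0.46],[0,0,0.58],[0,0,0.7],[0,0,0.83],[0,0,0.83],[0,0,0.83]],"jaw":[70,70,70,70,70,70,70,70,70]}'
python3 - <<'E'
from h import *
s=r.read_state();M=Rn.from_quat(s['eef_rot']).as_matrix();print(s['ee_pos'],M.round(3),np.degrees(np.arctan2(M[1,0],M[0,0])),s['joint_positions'])
E
```

```text
time: 13.2
ee_pos: [0.4566, 0.1717, 0.2805]
eef_rot: [-0.159, 0.987, -0.003, -0.002]
ft_force: [0.9, 0.8, 0.3]
width: 0.0703
time: 14.1
ee_pos: [0.4568, 0.1717, 0.2804]
eef_rot: [-0.557, 0.831, -0.003, -0.001]
ft_force: [0.1, 0.7, 0.0]
width: 0.0699
[0.45683313 0.17170532 0.28035736] [[-0.38  -0.925  0.003]
 [-0.925  0.38  -0.007]
 [ 0.005 -0.005 -1.   ]] -112.31252998069377 [ 0.58094915  0.09352639 -1.07927194  1.69459386  0.09071504  1.40430106
  2.24053118]
```

```bash
python3 -m inch '{"translation":[[0,0,-0.2],[0,0,-0.4],[0,0,-0.6],[0,0,-0.8],[0,0,-0.95],[0,0,-0.95]],"rot":[[0,0,0],[0,0,0],[0,0,0],[0,0,0],[0,0,0],[0,0,0]],"jaw":[70,60,50,50,50,50]}' 20
python3 -m inch '{"translation":[[0,0,0],[0,0,0],[0,0,0],[0,0,0],[0,0,0],[0,0,0],[0,0,0],[0,0,0]],"rot":[[0,0,0],[0,0,0],[0,0,0],[0,0,0],[0,0,0],[0,0,0],[0,0,0],[0,0,0]],"jaw":[40,30,25,20,0,0,0,0]}'
python3 -m inch '{"translation":[[0,0,0],[0,0,0],[0,0,0],[0,0,0],[0,0,0],[0,0,0],[0,0,0],[0,0,0],[0,0,0],[0,0,0]],"rot":[[0,0,-0.03],[0,0,-0.08],[0,0,-0.14],[0,0,-0.2],[0,0,-0.26],[0,0,-0.32],[0,0,-0.38],[0,0,-0.43],[0,0,-0.45],[0,0,-0.45]],"jaw":[0,0,0,0,0,0,0,0,0,0]}'
```

```text
time: 14.7
ee_pos: [0.456, 0.1713, 0.1837]
eef_rot: [-0.556, 0.831, -0.003, -0.002]
ft_force: [-0.4, 0.3, 1.0]
width: 0.0505
time: 15.5
ee_pos: [0.456, 0.1714, 0.184]
eef_rot: [-0.556, 0.831, -0.003, -0.002]
ft_force: [-2.9, -0.6, 5.6]
width: 0.018
time: 16.5
ee_pos: [0.456, 0.1713, 0.184]
eef_rot: [-0.346, 0.938, -0.002, -0.003]
ft_force: [-0.9, -0.6, 2.5]
width: 0.0179
```

```bash
python3 -m inch '{"translation":[[0,0,0],[0,0,0],[0,0,0],[0,0,0],[0,0,0],[0,0,0],[0,0,0],[0,0,0],[0,0,0],[0,0,0],[0,0,0],[0,0,0],[0,0,0],[0,0,0],[0,0,0],[0,0,0],[0,0,0]],"rot":[[0,0,-0.03],[0,0,-0.08],[0,0,-0.14],[0,0,-0.2],[0,0,-0.26],[0,0,-0.32],[0,0,-0.38],[0,0,-0.44],[0,0,-0.5],[0,0,-0.56],[0,0,-0.62],[0,0,-0.68],[0,0,-0.74],[0,0,-0.8],[0,0,-0.84],[0,0,-0.85],[0,0,-0.85]],"jaw":[0,0,0,0,0,0,0,0,0,0,0,0,0,0,0,0,0]}'
python3 -m inch '{"translation":[[0,0,0],[0,0,0],[0,0,0],[0,0,0],[0,0,0],[0,0,0],[0,0,0],[0,0,0],[0,0,0],[0,0,0],[0,0,0],[0,0,0],[0,0,0],[0,0,0],[0,0,0],[0,0,0],[0,0,0]],"rot":[[0,0,-0.03],[0,0,-0.08],[0,0,-0.14],[0,0,-0.2],[0,0,-0.26],[0,0,-0.32],[0,0,-0.38],[0,0,-0.44],[0,0,-0.5],[0,0,-0.56],[0,0,-0.62],[0,0,-0.68],[0,0,-0.74],[0,0,-0.8],[0,0,-0.84],[0,0,-0.85],[0,0,-0.85]],"jaw":[0,0,0,0,0,0,0,0,0,0,0,0,0,0,0,0,0]}'
python3 - <<'E'
from h import *
s=r.read_state();M=Rn.from_quat(s['eef_rot']).as_matrix();print(s['ee_pos'],np.degrees(np.arctan2(M[1,0],M[0,0])),s['joint_positions'])
b=cam('scene');save('scene6',*b);c=cam('side');save('side6',*c)
A=cv2.resize(b[0][155:285,265:395],(400,400),interpolation=cv2.INTER_CUBIC);C=cv2.resize(c[0][150:270,180:320],(400,343),interpolation=cv2.INTER_CUBIC)
o=np.zeros((400,800,3),np.uint8);o[:,:400]=A;o[:343,400:]=C;cv2.imwrite('pics/c6.png',o)
E
```

```text
time: 18.2
ee_pos: [0.456, 0.1713, 0.184]
eef_rot: [0.091, 0.996, -0.001, -0.003]
ft_force: [-1.2, -0.6, 1.2]
width: 0.0178
time: 19.9
ee_pos: [0.456, 0.1713, 0.184]
eef_rot: [0.51, 0.86, 0.001, -0.003]
ft_force: [-2.2, -0.9, 1.8]
width: 0.0177
[0.45600969 0.17127038 0.18397986] 118.64401318431021 [ 0.32389351  0.13817236 -0.81907409  1.84393248  0.10091793  1.20726725
 -0.02670392]
```

View pics/c6.png

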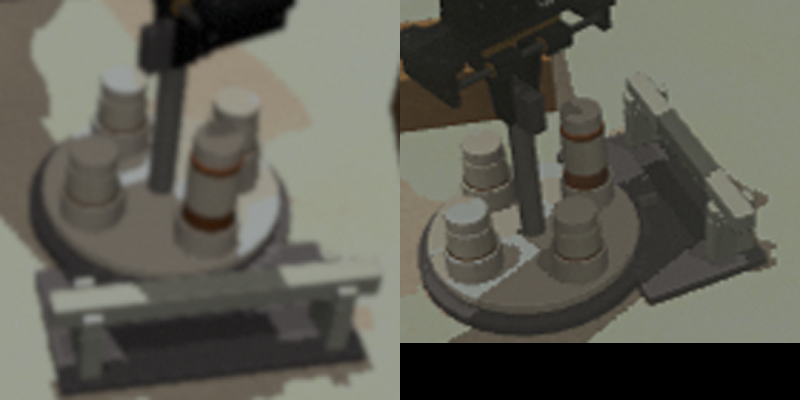

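```bash
python3 -m inch '{"translation":[[0,0,0],[0,0,0],[0,0,0],[0,0,0],[0,0,0],[0,0,0],[0,0,0],[0,0,0],[0,0,0]],"rot":[[0,0,-0.03],[0,0,-0.08],[0,0,-0.14],[0,0,-0.2],[0,0,-0.25],[0,0,-0.28],[0,0,-0.3],[0,0,-0.305],[0,0,-0.305]],"jaw":[0,0,0,0,0,0,0,0,0]}'
python3 - <<'E'
from h import *
S=load('scene6');D=load('side6')
s=lambda p:np.array(p)*.325+[265,155]; d=lambda p:(np.array(p)-[400,0])*.35+[180,150]
for n,q in(('sc',ray(s([[217,137]]),.14,*S[1:])[0]),('sd',ray(d([[581,110]]),.14,*D[1:])[0])):
    print(n,q.round(4),np.degrees(np.arctan2(q[1]-.1713,q[0]-.4575)))
st=r.read_state();M=Rn.from_quat(st['eef_rot']).as_matrix();print(np.degrees(np.arctan2(M[1,0],M[0,0])),st['ee_pos'],st['width'],st['joint_vel'].round(3))
b=cam('scene');save('scene7',*b);c=cam('side');save('side7',*c)
A=cv2.resize(b[0][155:285,265:395],(400,400),interpolation=cv2.INTER_CUBIC);C=cv2.resize(c[0][150:270,180:320],(400,343),interpolation=cv2.INTER_CUBIC)
o=np.zeros((400,800,3),np.uint8);o[:,:400]=A;o[:343,400:]=C;cv2.imwrite('pics/c7.png',o)
E
```

```text
time: 20.9
ee_pos: [0.456, 0.1712, 0.184]
eef_rot: [0.64, 0.768, 0.001, -0.003]
ft_force: [-1.6, -1.5, 2.1]
width: 0.0176
sc [0.524  0.2066 0.14  ] 27.979762070522685
sd [0.5192 0.2004 0.14  ] 25.258309465596025
100.36796965039288 [0.45599908 0.17122027 0.18397624] 0.017585964810965072 [-0.     0.    -0.    -0.002  0.    -0.     0.008]
```

View pics/c7.png

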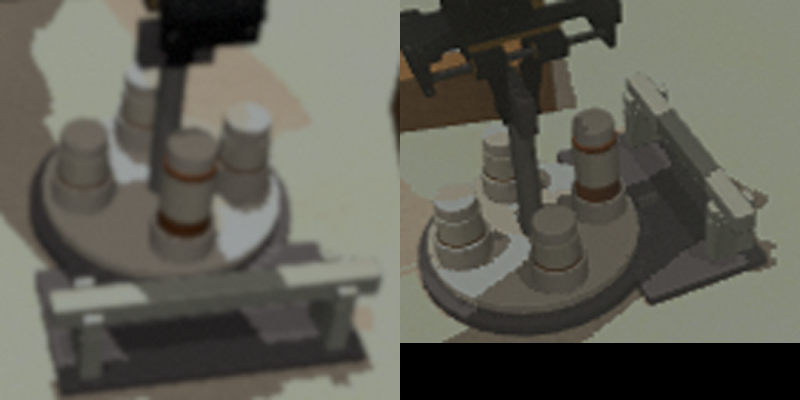

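```bash
python3 - <<'E'
from h import *
S=load('scene7');D=load('side7')
s=lambda p:np.array(p)*.325+[265,155]; d=lambda p:(np.array(p)-[400,0])*.35+[180,150]
y=np.radians(10.5);x=np.array([np.cos(y),np.sin(y)]);n=np.array([-x[1],x[0]])
for k,q in(('sc tall',ray(s([[190,145]]),.14,*S[1:])[0]),('sd tall',ray(d([[593,120]]),.14,*D[1:])[0])):
    v=q[:2]-[.4575,.1713];print(k,q.round(4),'stand xy',v@x,v@n)
b=ray(s([[52,300],[382,275]]),.082,*S[1:]);print('bar top ends (near edge) sc',b.round(4).tolist())
v=b.mean(0)[:2]-[.4575,.1713];print(v@x,v@n)
# step-1-like check of bar height: same edges at side
print(r.read_state()['ft_force'],r.read_state()['time'])
E
```

```text
sc tall [0.5346 0.1844 0.14  ] stand xy 0.07823812293017672 -0.0011743234790289405
sd tall [0.5271 0.1814 0.14  ] stand xy 0.07024404595984896 -0.0027371105680817757
bar top ends (near edge) sc [[0.6508, 0.078, 0.082], [0.6158, 0.333, 0.082]]
0.17908270517759026 0.001626222975203688
[-2.2622496 -0.3484828  1.9063104] 21.0
```

```bash
python3 -m inch '{"translation":[[0,0,0],[0,0,0],[0,0,0],[0,0,0],[0,0,0],[0,0,0]],"rot":[[0,0,0],[0,0,0],[0,0,0],[0,0,0],[0,0,0],[0,0,0]],"jaw":[0,0,0,0,0,0]}' 25
python3 -c "
from bench import r
r.close_job()"
```

```text
time: 21.6
ee_pos: [0.456, 0.1712, 0.184]
eef_rot: [0.64, 0.768, 0.001, -0.003]
ft_force: [-0.8, -1.7, 3.1]
width: 0.0178
the job is handed in; nothing more can be done
```

I laid the bar in both forks and let go of it. I then turned the carousel about 147° clockwise by its knob and handed the job in at 21.6 s, still gripping the knob at 25 N. The hand-in gave no verdict.

**Last checks:**
- **Bar:** it looks seated in both forks in the scene and side views. Its centre measures about 2 mm off along the posts. It was within about 1 mm of the slot line before lowering.
- **Tall jar:** it faces front, measured 1.2 mm (scene camera) and 2.7 mm (side camera) off the front line; the limit is 12 mm.
- **Turntable:** the fingers were closed on the 18 mm knob (opening 17.8 mm), and the arm was still.
- **Jars and bystanders:** all four jars look upright in their cups. I did not re-measure the glove box, scanner or bowl at the end, but nothing came near them.

**Disagreement:** the fixed cameras put the fork line about 4 mm further forward than the wrist camera. I used the wrist view, and the bar went into the forks without snagging.

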